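Square a carton up in the corner of the bench stop

TASK

Push the tan carton with the dark red band along the table, without picking it up or tipping it, into the inside corner of the L-shaped aluminium bench stop, so that its long side lies flush against the long fence and its end touches the short end stop. Leave the green-banded carton, the blue-banded carton and the roll of masking tape where they are.

Things in the scene. Friction and masses are not known exactly. Their poses are not given: they have to be found in the camera images.
- brown_carton: Tan carton with a dark red band, loose, about 0.3 kg, flat on the table: 60 (its x) x 100 (its y) x 45 mm high. Origin: centre of its underside. Starts on the robot's side of the long fence, long side within about 30 degrees of parallel to it; it and the green-banded carton stand side by side, about 160 mm apart, either one on the left.
- bench_stop: Fixed L of aluminium bar, 22 mm thick, 30 mm high. Origin: inside corner of its inner faces, at table height. Long fence: 400 mm from the corner along +y (to the left), inner face at x = 0 facing the robot (-x). End stop: 100 mm from the corner along -x (to the robot), inner face at y = 0 facing left (+y). A carton home has its origin at x = -30, y = +50 mm here, axes parallel.
- green_carton: Whitish carton with a green band, loose, to be left alone: 60 (its x) x 90 (its y) x 50 mm high. Origin at the centre of its underside.
- blue_carton: White carton with a blue band, loose, to be left alone: 56 (its x) x 85 (its y) x 41 mm high, standing to the left of the work. Origin at the centre of its underside.
- tape_roll: Roll of beige masking tape lying flat, loose, to be left alone: 102 mm across, 25 mm high, near the left edge of the table. Origin at the centre of its underside.

How it is judged:
By the outcome, as a careful person would: the job done as asked, in the order asked, and still so for the second after the job is handed in, with the robot touching nothing.
It also fails if it takes over 48 s, if anything falls off the work surface, if the arm or the gripper's body presses on something with over 40 N, if the wrist force passes 120 N, or if a joint passes its speed limit or range.

ROBOT

A 6-joint arm with a two-finger parallel gripper is mounted at the origin on a cart in front of the work surface, level with it; the furniture and walls round the work are solid. World frame = base frame: x ahead of the robot, y to its left, z up, the work surface at z = 0. Lengths are in mm, angles in rad, forces in N, time in s.
With the tool pointing down it reaches from about 350 to 950 mm from the base axis. Payload 17.4 kg.
Tool frame: the origin (TCP) lies midway between the tips of the shut fingers; the grasp point (between the pads) lies 19 mm behind it; z points along the fingers, y is the line along which they close (so a half turn about z gives the same grasp; the last joint's range is limited). The gripper opens to 93 mm and grips with 3 to 60 N. Pads are 15 mm wide; open, the fingers measure 128 mm over their backs; the gripper's body (75 mm by 188 mm) begins 65 mm behind the grasp point.
Start: joints at [1.132, 0.116, 1.442, -0, 1.584, -0.038], TCP at [263.363, 621.508, 218.646] pointing down, gripper open.
Joint ranges: [-2.83, 2.83], [-0.83, 2.19], [0.07, 2.5], [-1.14, 4.28], [0.01, 3], [-2.97, 2.97]. Speed limits (rad/s): [1.89, 1.89, 2.22, 3.14, 3.14, 3.14].

INTERFACE

Orientations are given as a rotation vector (axis times angle).
In Python, from rig import state, camera, finish_job gives the robot as it stands.
- The arm moves only by the shell command python3 -m crank 'ROWS' [FORCE]. ROWS is JSON, a list of rows, each a list of 7 numbers: the shift along the tool's x, y, z in units of 0.5 m (1.0 is 0.5 m), then the turn, a rotation vector about the tool's x, y, z in units of 2 pi rad (1.0 is 2 pi rad), then the opening, from 0 (shut) to 1 (fully open). A call has 1 to 20 rows; each row is the pose to reach, as a shift and turn from the pose commanded when the call began, along the tool's axes at that moment, turning the shorter way round; what a row does not reach only later rows make up. A row lasts 1/8 s, in which the tool goes at most 62.5 mm and 10.7 degrees, less where a joint would pass 70% of its speed; a pose out of reach is approached as far as the arm can. A call with a number of a shift or a turn outside -1 to 1 is refused whole. A call with a gripper value outside its range is refused whole. The fingers move at their own pace and stop on an object; FORCE is the grip in N (left out, the last holds). Time passes only in rows, so rows that repeat a pose let the fingers close. It gives the time, the measured TCP pose, the force, the opening and the grip force at its end, in the units of the state.
- state(): the state, without advancing time (a new reading comes with each control period).
- camera(name): name is "scene" or "side" or "wrist"; returns a dict with "pixels" (384x512x3 uint8, red, green, blue), "K" (3x3 intrinsics, pixels), "dist" ([k1, k2, p1, p2, k3] as OpenCV has them; the pictures are not rectified), "pose" (4x4, takes a point from camera to world coordinates). Camera axes: x right, y up, looking along -z (the intrinsics and any distortion apply to the point x, -y, -z); pixel columns grow to the right and rows downward; lengths in mm; the calibration is good to about 2 mm. A picture is of the moment at which its call begins. There is no depth.
- finish_job(): hands the job in; it is judged then, once.
The state is a dict: "clock": time; "qpos": joint angles; "qd": joint speeds; "joint_torque": joint torques, N m; "tool_pos": TCP position; "ee_rot": TCP orientation; "wrist_force": force on the tool from outside, world axes, zero at the start; "ft_torque": the same for the moment, N m; "opening": opening from 0.0 (shut) to 1.0 (fully open); "grasp_force": force on a finger pad.
Only numpy, scipy, OpenCV 4.12 (cv2) and the standard library are available. Lean on these libraries where they do the work, as an engineer would, in place of code of your own. Each camera call takes 0.05 s, during which the arm holds its last target. There are 200 camera calls.

## Working session

There is one attempt and no reset: what is moved stays moved. The work goes in short steps, Python scripts to look and compute and a shell command to move; the robot and the scene stay as the last step left them, time stands still between calls to the robot, and variables do not carry over. Pictures are saved under pics/ and viewed, at most 10 in all, crops included, and the job is handed in when it is done.

```bash
mkdir -p pics; ls; python3 - <<'E'
from rig import state,camera
import cv2,numpy as np,pickle
s=state();print(s)
ims=[]
for n in ["scene","side"]:
    c=camera(n);pickle.dump(c,open(f'pics/{n}0.pkl','wb'))
    print(n,c['K'].tolist() if hasattr(c['K'],'tolist') else c['K'],c['dist'],np.round(c['pose'],3).tolist())
    cv2.imwrite(f'pics/{n}0.png',cv2.resize(np.array(c['pixels'])[:,:,::-1],(800,600)))
E
```

```text
pics
{'clock': 0.0, 'qpos': array([ 1.13221617e+00,  1.16462363e-01,  1.44227844e+00,  2.63375397e-05,
        1.58399536e+00, -3.77918804e-02]), 'qd': array([ 0.00081762, -0.00094652,  0.00124479,  0.00074337, -0.00032448,
        0.00143767]), 'joint_torque': array([-8.97010364e-05, -7.21250582e+01, -6.22628403e+01,  7.79341045e-02,
        2.37550732e-02, -1.24759922e-04]), 'tool_pos': array([263.25379499, 621.31988319, 217.91292806]), 'ee_rot': array([-6.25292188e-01, -3.07843388e+00,  1.73559038e-03]), 'wrist_force': array([-0.24626319,  0.20890115,  0.43501663]), 'ft_torque': array([ 0.01558579, -0.00995497,  0.00091613]), 'grasp_force': 0.0, 'opening': 1.0010103919673152}
scene [[376.39179711919803, 0.0, 255.74415649890216], [0.0, 376.39179711919803, 193.3412361906575], [0.0, 0.0, 1.0]] [-0.10169755  0.          0.          0.          0.        ] [[0.594, 0.476, -0.649, 4.301], [-0.804, 0.341, -0.486, -374.649], [-0.01, 0.811, 0.585, 536.926], [0.0, 0.0, 0.0, 1.0]]
side [[363.00227662968456, 0.0, 254.03040840769273], [0.0, 363.00227662968456, 185.88301256445567], [0.0, 0.0, 1.0]] [-0.00958739  0.          0.          0.          0.        ] [[-0.918, -0.312, 0.244, 791.342], [0.396, -0.719, 0.571, 616.557], [-0.003, 0.621, 0.784, 837.392], [0.0, 0.0, 0.0, 1.0]]
```

View pics/scene0.png

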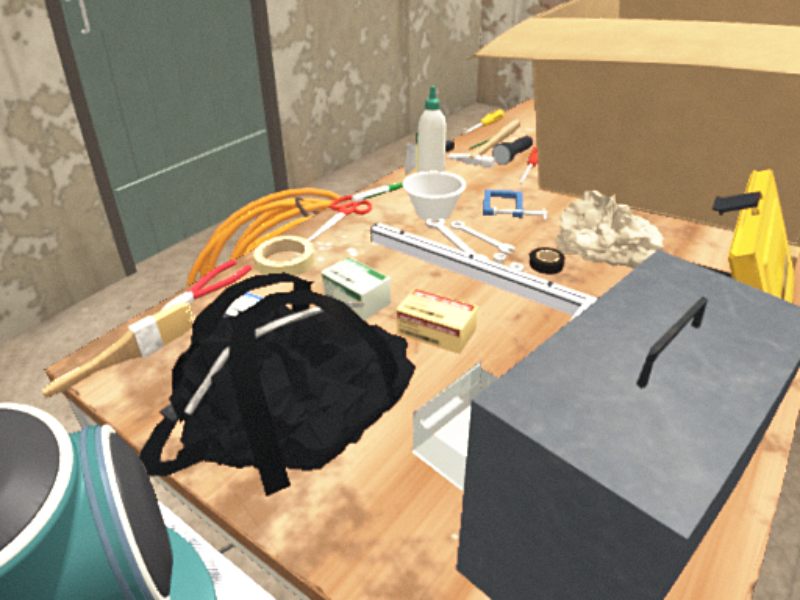

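View pics/side0.png

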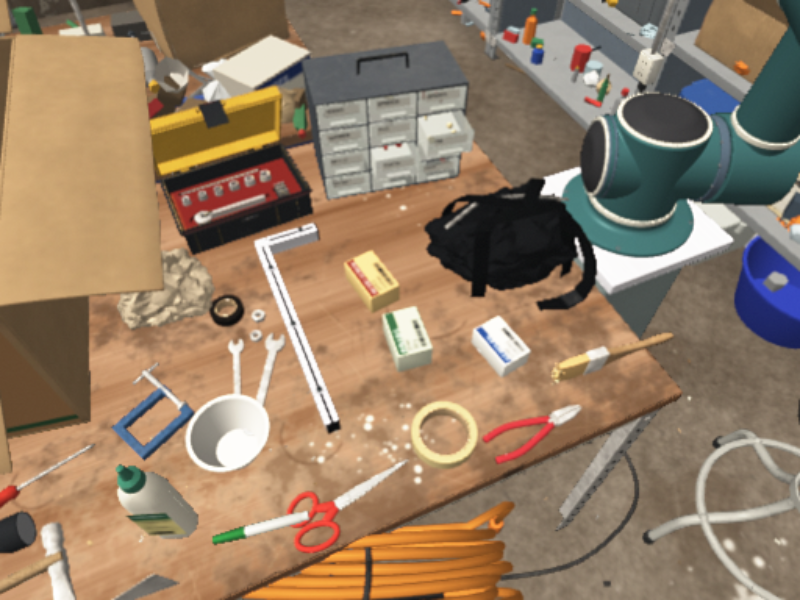

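The side view (800x600) shows everything: the tan carton at about (372,280), the green one at (407,338), the blue one at (500,345) and the tape at (444,433). The stop runs from its corner at about (262,240) to (333,428), with the end stop reaching (317,230). The drawer cabinet and backpack stand nearby. Next, a closer crop to pick edges.

```bash
cat > h.py <<'E'
import cv2,numpy as np
def rays(c,px):
    px=np.array(px,float).reshape(-1,1,2)
    u=cv2.undistortPoints(px,np.array(c['K']),np.array(c['dist'])).reshape(-1,2)
    P=np.array(c['pose']);d=np.c_[u[:,0],-u[:,1],-np.ones(len(u))]@P[:3,:3].T
    return P[:3,3],d
def onz(c,px,z):
    o,d=rays(c,px);return o+d*((z-o[2])/d[:,2])[:,None]
def proj(c,X):
    P=np.array(c['pose']);X=(np.array(X,float).reshape(-1,3)-P[:3,3])@P[:3,:3]
    return cv2.projectPoints(X*[1,-1,-1],np.zeros(3),np.zeros(3),np.array(c['K']),np.array(c['dist']))[0].reshape(-1,2)
def tri(c1,p1,c2,p2):
    A=[];b=[]
    for c,p in((c1,p1),(c2,p2)):
        o,d=rays(c,[p]);d=d[0]/np.linalg.norm(d);M=np.eye(3)-np.outer(d,d);A.append(M);b.append(M@o)
    A=np.vstack(A);b=np.hstack(b);x,_,_,_=np.linalg.lstsq(A,b,rcond=None);return x,np.linalg.norm(A@x-b)
E
python3 - <<'E'
import pickle,cv2,numpy as np
a=pickle.load(open('pics/side0.pkl','rb'));b=pickle.load(open('pics/scene0.pkl','rb'))
# side crop cols150-300 rows 130-280, x4 ; scene crop cols 225-400 rows 135-235
A=np.array(a['pixels'])[135:285,150:290,::-1];B=np.array(b['pixels'])[135:235,195:395,::-1]
cv2.imwrite('pics/a1.png',cv2.resize(A,None,fx=4,fy=4,interpolation=cv2.INTER_CUBIC))
cv2.imwrite('pics/b1.png',cv2.resize(B,None,fx=4,fy=4,interpolation=cv2.INTER_CUBIC))
E
```

```text
(no output)
```

View pics/a1.png

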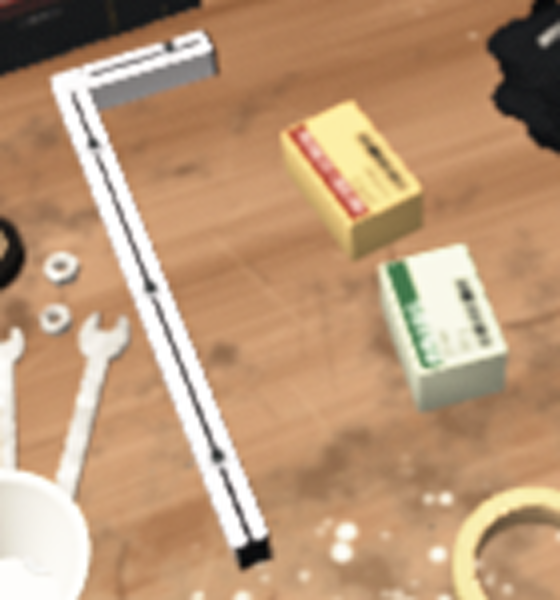

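View pics/b1.png

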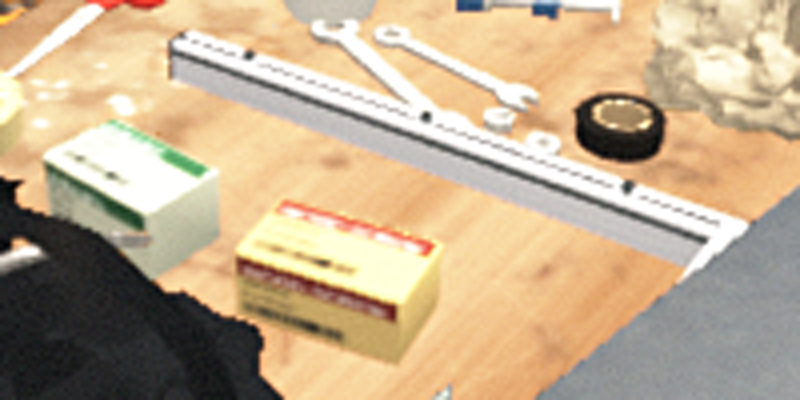

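The crops show the carton's top corners in the side crop at (282,135), (350,101), (422,192), (352,228) and in the scene crop at about (442,238), (283,200), (237,260), (397,310). The inside corner of the stop (top) is at about (90,94) in the side crop and (706,240) in the scene crop.

```bash
python3 - <<'E'
import pickle,numpy as np
from h import *
np.set_printoptions(precision=1,suppress=True)
a=pickle.load(open('pics/side0.pkl','rb'));b=pickle.load(open('pics/scene0.pkl','rb'))
S=lambda p:np.array(p)/4+[150,135]-.375
C=lambda p:np.array(p)/4+[195,135]-.375
sc=[(282,135),(350,101),(422,192),(352,228)];bc=[(442,238),(397,310),(237,260),(283,200)]
print('carton z45');T=onz(a,S(sc),45);print(T,np.linalg.norm(np.diff(T[:,:2],axis=0),axis=1),T.mean(0))
for p,q in zip(sc,bc):print(*tri(a,S(p),b,C(q)))
e=T[2]-T[1];e2=T[3]-T[0];print('angle of long axis',np.degrees(np.arctan2(*(-(e+e2))[[1,0]])))
print('stop z30: corner, fence left end, endstop end')
F=onz(a,S([(90,94),(180,318),(268,535),(214,52)]),30);print(F,np.linalg.norm(F[2]-F[0]),np.linalg.norm(F[3]-F[0]))
print(tri(a,S((90,94)),b,C((706,240))),np.degrees(np.arctan2(*(F[2]-F[0])[[1,0]])),np.degrees(np.arctan2(*(F[3]-F[0])[[1,0]])))
print('green z50');print(onz(a,S([(380,265),(463,245),(506,350),(418,375)]),50))
print('blue z41',onz(a,np.array([(473,333),(497,318),(529,350),(502,363)])/1.5625,41))
print('tape',onz(a,np.array([(444,433)])/1.5625,25))
print('backpack,drawer',onz(a,np.array([(430,240),(470,290),(460,160),(340,195)])/1.5625,0))
E
```

```text
carton z45
[[609.4 -59.   45. ]
 [551.9 -70.3  45. ]
 [537.5  30.1  45. ]
 [594.3  40.   45. ]] [ 58.6 101.4  57.7] [573.3 -14.8  45. ]
[609.7 -57.9  46.3] 0.05302199064263171
[549.1 -69.9  41.9] 4.594721511090674
[535.1  27.1  39.8] 1.5877117361304691
[593.5  38.4  42.4] 0.32794790571562227
angle of long axis -81.59672976244502
stop z30: corner, fence left end, endstop end
[[ 725.  -168.4   30. ]
 [ 724.2   53.7   30. ]
 [ 723.2  225.2   30. ]
 [ 625.  -173.1   30. ]] 393.65389386116243 100.13589764091341
(array([ 724.1, -171.1,   26. ]), np.float64(1.542764997910427)) 90.26855685650571 -177.35800130392877
green z50
[[589.9  80.2  50. ]
 [532.   87.1  50. ]
 [541.5 174.6  50. ]
 [600.7 169.3  50. ]]
blue z41 [[462.1 172.1  41. ]
 [409.5 161.   41. ]
 [393.2 238.9  41. ]
 [446.6 242.9  41. ]]
tape [[582.7 308.   25. ]]
backpack,drawer [[ 417.8  -86.2    0. ]
 [ 404.3   60.7    0. ]
 [ 245.8 -287.1   -0. ]
 [ 539.5 -285.6    0. ]]
```

Measurements agree with the given sizes: the carton is 58x101 mm at (573,-15), yaw about 8°, and the stop corner is at about (724,-170) with the fence along 90.3°. I'll move above the robot's side of the carton, with the finger line parallel to the fence, and take one closer look.

```bash
python3 -m crank '[[-0.933,-0.987,-0.12,0,0,-0.065,0.5],[-0.933,-0.987,-0.12,0,0,-0.065,0.5],[-0.933,-0.987,-0.12,0,0,-0.065,0.5],[-0.933,-0.987,-0.12,0,0,-0.065,0.5],[-0.933,-0.987,-0.12,0,0,-0.065,0.5],[-0.933,-0.987,-0.12,0,0,-0.065,0.5],[-0.933,-0.987,-0.12,0,0,-0.065,0.5],[-0.933,-0.987,-0.12,0,0,-0.065,0.5],[-0.933,-0.987,-0.12,0,0,-0.065,0.5],[-0.933,-0.987,-0.12,0,0,-0.065,0.5],[-0.933,-0.987,-0.12,0,0,-0.065,0.5],[-0.933,-0.987,-0.12,0,0,-0.065,0.5],[-0.933,-0.987,-0.12,0,0,-0.065,0.5],[-0.933,-0.987,-0.12,0,0,-0.065,0.5],[-0.933,-0.987,-0.12,0,0,-0.065,0.5],[-0.933,-0.987,-0.12,0,0,-0.065,0.5]]'
python3 - <<'E'
from rig import *
import cv2,numpy as np,pickle
s=state();print(s['clock'],s['tool_pos'],s['ee_rot'],s['opening'],s['qpos'])
c=camera('wrist');pickle.dump(c,open('pics/w1.pkl','wb'));print(np.round(c['pose'],2))
cv2.imwrite('pics/w1.png',cv2.resize(np.array(c['pixels'])[:,:,::-1],(800,600)))
E
```

```text
clock: 2.1
tool_pos: [500.3, -14.3, 278.7]
ee_rot: [-0.014, 3.141, 0.0]
wrist_force: [-0.4, 0.1, 0.6]
opening: 0.499
grasp_force: 0.0
2.1 [500.258939   -14.26497377 278.73228137] [-1.36434911e-02  3.14135507e+00  3.05754909e-05] 0.4985594877973164 [-7.95046896e-02 -2.77344801e-01  1.71549189e+00  3.71395231e-05
  1.70323997e+00 -1.65898243e+00]
[[-1.0000e-02 -9.7000e-01 -2.4000e-01  4.3492e+02]
 [ 1.0000e+00 -1.0000e-02 -0.0000e+00 -1.5020e+01]
 [ 0.0000e+00 -2.4000e-01  9.7000e-01  4.4356e+02]
 [ 0.0000e+00  0.0000e+00  0.0000e+00  1.0000e+00]]
```

View pics/w1.png

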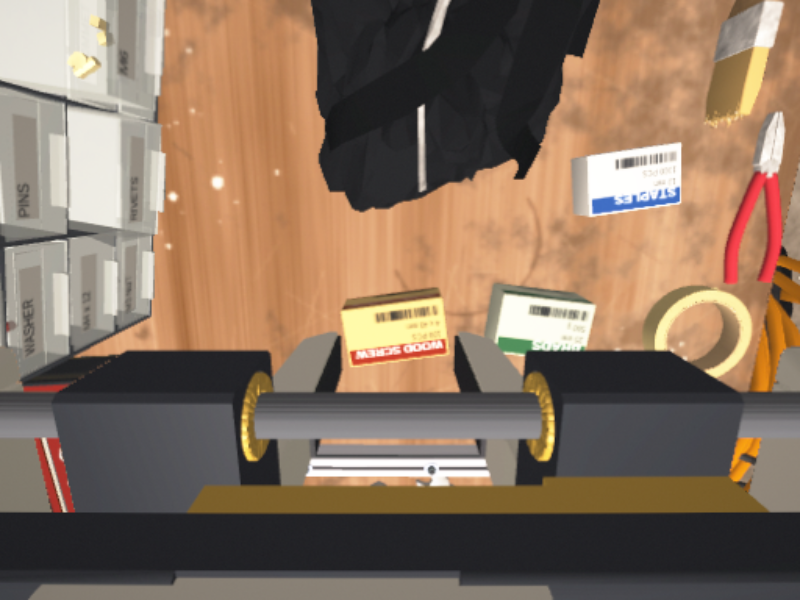

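The wrist view shows the carton at (395,328), its top's far edge running from (353,366) to (447,350). The backpack's nearest edge is at about (365,210) and the green carton at (540,320). Checking clearances.

```bash
python3 - <<'E'
import pickle,numpy as np
from h import *
np.set_printoptions(precision=1,suppress=True)
c=pickle.load(open('pics/w1.pkl','rb'));s=800/512
f=lambda p,z:onz(c,np.array(p,float)/s,z)
print(f([(343,310),(441,294),(447,350),(353,366)],45))
for z in(0,50,100,150):print('pack',z,f([(365,210),(325,180),(520,178)],z)[:,:2].ravel())
print('green',f([(493,300),(594,304)],50));print('fence inner top',f([(312,460),(485,460)],30), f([(313,445),(482,445)],0))
E
```

```text
[[548.6 -66.2  45. ]
 [531.8  28.2  45. ]
 [589.   36.1  45. ]
 [606.8 -57.5  45. ]]
pack 0 [455.3 -47.4 426.  -87.2 422.3 108.4]
pack 50 [453.  -43.7 427.  -79.1 423.7  94.5]
pack 100 [450.7 -40.1 428.  -71.  425.1  80.6]
pack 150 [448.4 -36.4 429.  -62.8 426.6  66.7]
green [[536.1  77.4  50. ]
 [539.2 174.2  50. ]]
fence inner top [[ 725.1 -106.1   30. ]
 [ 723.5   84.7   30. ]] [[ 726.1 -110.7    0. ]
 [ 724.4   87.3    0. ]]
```

Carton centre is about (571,-14) with yaw about 10°, and the pack's nearest edge is at x≈453. I'll turn the tool half round so the camera bracket faces the fence and clears the pack, then descend behind the carton.

```bash
python3 -m crank '[[-0.01,0,0,0,0,0.25,0.5],[-0.01,0,0,0,0,0.25,0.5],[-0.01,0,0,0,0,0.25,0.5],[-0.01,0,0,0,0,0.25,0.5],[-0.01,0,0,0,0,0.25,0.5],[-0.01,0,0,0,0,0.49,0.5],[-0.01,0,0,0,0,0.49,0.5],[-0.01,0,0,0,0,0.5,0.5],[-0.01,0,0,0,0,0.5,0.5],[-0.01,0,0,0,0,0.5,0.5],[-0.01,0,0,0,0,0.5,0.5],[-0.01,0,0,0,0,0.5,0.5],[-0.01,0,0,0,0,0.5,0.5],[-0.01,0,0,0,0,0.5,0.5],[-0.01,0,0,0,0,0.5,0.5],[-0.01,0,0,0,0,0.5,0.5],[-0.01,0,0,0,0,0.5,0.5],[-0.01,0,0,0,0,0.5,0.5],[-0.01,0,0,0,0,0.5,0.5],[-0.01,0,0,0,0,0.5,0.5]]' && python3 -m crank '[[0,0,0.1,0,0,0,0.5],[0,0,0.2,0,0,0,0.5],[0,0,0.3,0,0,0,0.5],[0,0,0.4,0,0,0,0.5],[0,0,0.48,0,0,0,0.5],[0,0,0.53,0,0,0,0.5],[0,0,0.53,0,0,0,0.5],[0,0,0.53,0,0,0,0.5]]'
```

```text
clock: 4.65
tool_pos: [505.3, -14.8, 278.7]
ee_rot: [-3.142, -0.015, -0.0]
wrist_force: [-0.7, 0.0, -0.0]
opening: 0.5
grasp_force: 0.0
clock: 5.65
tool_pos: [506.0, -14.9, 14.9]
ee_rot: [3.141, 0.013, 0.002]
wrist_force: [-0.5, 0.3, 0.7]
opening: 0.499
grasp_force: 0.0
```

```bash
python3 -m crank '[[0.02,0,0,0,0,0,0.5],[0.04,0,0,0,0,0,0.5],[0.06,0,0,0,0,0,0.5],[0.08,0,0,0,0,0,0.5],[0.1,0,0,0,0,0,0.5],[0.12,0,0,0,0,0,0.5],[0.14,0,0,0,0,0,0.5],[0.16,0,0,0,0,0,0.5],[0.18,0,0,0,0,0,0.5],[0.2,0,0,0,0,0,0.5],[0.22,0,0,0,0,0,0.5],[0.24,0,0,0,0,0,0.5],[0.25,0,0,0,0,0,0.5],[0.26,0,0,0,0,0,0.5],[0.26,0,0,0,0,0,0.5]]'
python3 - <<'E'
from rig import *
import cv2,numpy as np,pickle
c=camera('side');pickle.dump(c,open('pics/side2.pkl','wb'))
cv2.imwrite('pics/a2.png',cv2.resize(np.array(c['pixels'])[120:285,140:300,::-1],None,fx=3.5,fy=3.5,interpolation=cv2.INTER_CUBIC))
E
```

```text
clock: 7.52
tool_pos: [635.8, -13.9, 13.4]
ee_rot: [3.141, 0.012, 0.0]
wrist_force: [0.5, 0.1, 0.0]
opening: 0.5
grasp_force: 0.0
```

View pics/a2.png

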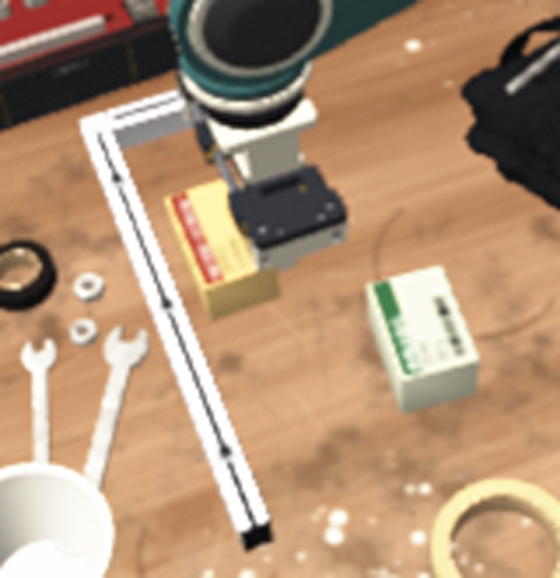

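The carton has swung nearly parallel to the fence, its fence-side top edge running from (167,200) to (210,288) in the crop, and it is still about 15-20 mm off. I'll close the gap slowly.

```bash
python3 -m crank '[[0.01,0,0,0,0,0,0.5],[0.02,0,0,0,0,0,0.5],[0.026,0,0,0,0,0,0.5],[0.032,0,0,0,0,0,0.5],[0.032,0,0,0,0,0,0.5]]'; python3 -m crank '[[0.004,0,0,0,0,0,0.5],[0.008,0,0,0,0,0,0.5],[0.008,0,0,0,0,0,0.5]]'
```

```text
clock: 8.2
tool_pos: [651.7, -13.8, 13.8]
ee_rot: [3.142, 0.012, 0.001]
wrist_force: [-0.2, -0.5, 0.0]
opening: 0.5
grasp_force: 0.0
clock: 8.57
tool_pos: [654.4, -13.7, 13.8]
ee_rot: [-3.142, -0.012, 0.004]
wrist_force: [-14.6, -0.3, 7.7]
opening: 0.499
grasp_force: 6.8
```

The reading is -14.6 N, so the carton is flush against the fence. Next I back off, lift, turn 90°, and come down beyond its left end.

```bash
python3 -m crank '[[-0.05,0,0,0,0,0,0.5],[-0.05,0,-0.1,0,0,0,0.5],[-0.05,0,-0.17,0,0,0,0.5],[0,-0.07,-0.17,0,0,-0.12,0.15],[0.074,-0.15,-0.17,0,0,-0.25,0.15],[0.074,-0.15,-0.17,0,0,-0.25,0.15],[0.074,-0.15,-0.17,0,0,-0.25,0.15],[0.074,-0.15,-0.17,0,0,-0.25,0.15],[0.074,-0.15,-0.17,0,0,-0.25,0.15],[0.074,-0.15,-0.17,0,0,-0.25,0.15],[0.074,-0.15,-0.17,0,0,-0.25,0.15],[0.074,-0.15,-0.17,0,0,-0.25,0.15],[0.074,-0.15,-0.17,0,0,-0.25,0.15],[0.074,-0.15,-0.17,0,0,-0.25,0.15],[0.074,-0.15,-0.17,0,0,-0.25,0.15]]'
python3 - <<'E'
from rig import *
import cv2,numpy as np,pickle
from h import *
np.set_printoptions(precision=1,suppress=True)
s=state();print(s['clock'],s['tool_pos'],s['qpos'])
c=camera('side');pickle.dump(c,open('pics/side3.pkl','wb'))
cv2.imwrite('pics/a3.png',cv2.resize(np.array(c['pixels'])[120:285,140:300,::-1],None,fx=3.5,fy=3.5,interpolation=cv2.INTER_CUBIC))
# predicted end of carton if centre at (694,-14)
print((proj(c,[[664,36,45],[724,36,45],[664,36,0],[724,-64,45]])-[140,120]+.36)*3.5)
E
```

```text
clock: 10.45
tool_pos: [691.8, 61.6, 98.7]
ee_rot: [2.214, 2.229, 0.0]
wrist_force: [0.6, 0.3, 0.4]
opening: 0.149
grasp_force: 0.0
10.45 [691.8  61.6  98.7] [0.1 0.2 1.5 0.  1.4 0. ]
[[257.4 276.6]
 [183.1 301.9]
 [262.5 309.9]
 [146.1 209. ]]
```

View pics/a3.png

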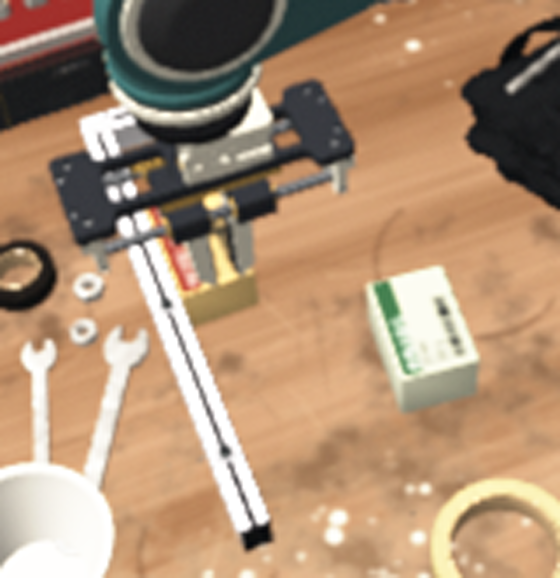

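The carton's left end (bottom edge (190,322)-(257,298)) is at y≈30, so the fingers are clear of it. I'll go down and push along -y.

```bash
python3 -m crank '[[0,0,0.1,0,0,0,0.15],[0,0,0.17,0,0,0,0.15],[0,0,0.17,0,0,0,0.15],[0,0,0.17,0,0,0,0.15]]'; python3 -m crank '[[-0.02,0,0,0,0,0,0.15],[-0.04,0,0,0,0,0,0.15],[-0.06,0,0,0,0,0,0.15],[-0.08,0,0,0,0,0,0.15],[-0.1,0,0,0,0,0,0.15],[-0.12,0,0,0,0,0,0.15],[-0.14,0,0,0,0,0,0.15],[-0.16,0,0,0,0,0,0.15],[-0.18,0,0,0,0,0,0.15],[-0.2,0,0,0,0,0,0.15],[-0.21,0,0,0,0,0,0.15],[-0.22,0,0,0,0,0,0.15],[-0.224,0,0,0,0,0,0.15],[-0.224,0,0,0,0,0,0.15]]'
```

```text
clock: 11.0
tool_pos: [692.5, 61.6, 15.4]
ee_rot: [2.212, 2.229, 0.002]
wrist_force: [0.7, 0.2, 0.5]
opening: 0.152
grasp_force: 0.0
clock: 12.75
tool_pos: [693.1, -50.8, 14.6]
ee_rot: [2.213, 2.229, 0.002]
wrist_force: [1.2, 3.4, 2.9]
opening: 0.148
grasp_force: 1.4
```

```bash
python3 -m crank '[[-0.004,0,0,0,0,0,0.15],[-0.008,0,0,0,0,0,0.15],[-0.008,0,0,0,0,0,0.15]]'
```

```text
clock: 13.12
tool_pos: [693.0, -54.5, 14.4]
ee_rot: [2.213, 2.229, 0.002]
wrist_force: [0.1, 5.9, 2.3]
opening: 0.153
grasp_force: 2.2
```

```bash
python3 -m crank '[[-0.004,0,0,0,0,0,0.15],[-0.008,0,0,0,0,0,0.15],[-0.008,0,0,0,0,0,0.15]]'; python3 -m crank '[[-0.003,0,0,0,0,0,0.15],[-0.006,0,0,0,0,0,0.15],[-0.006,0,0,0,0,0,0.15]]'
```

```text
clock: 13.5
tool_pos: [693.0, -58.5, 14.3]
ee_rot: [2.213, 2.229, 0.001]
wrist_force: [0.4, 4.4, 4.7]
opening: 0.15
grasp_force: 2.3
clock: 13.88
tool_pos: [692.9, -61.5, 14.2]
ee_rot: [2.213, 2.23, 0.001]
wrist_force: [-0.2, 5.2, 4.0]
opening: 0.151
grasp_force: 2.3
```

```bash
python3 -m crank '[[-0.003,0,0,0,0,0,0.15],[-0.006,0,0,0,0,0,0.15],[-0.006,0,0,0,0,0,0.15]]'; python3 -m crank '[[-0.002,0,0,0,0,0,0.15],[-0.004,0,0,0,0,0,0.15],[-0.004,0,0,0,0,0,0.15]]'
```

```text
clock: 14.25
tool_pos: [692.9, -64.5, 14.1]
ee_rot: [2.213, 2.23, 0.001]
wrist_force: [0.7, 4.1, 3.5]
opening: 0.15
grasp_force: 2.3
clock: 14.62
tool_pos: [693.0, -66.2, 14.1]
ee_rot: [-2.213, -2.23, -0.002]
wrist_force: [0.1, 7.0, 5.1]
opening: 0.146
grasp_force: 3.4
```

```bash
python3 -m crank '[[-0.002,0,0,0,0,0,0.15],[-0.004,0,0,0,0,0,0.15],[-0.004,0,0,0,0,0,0.15]]'
```

```text
clock: 15.0
tool_pos: [693.0, -66.3, 14.1]
ee_rot: [-2.211, -2.229, -0.005]
wrist_force: [-0.8, 21.0, 6.2]
opening: 0.148
grasp_force: 10.5
```

The carton has stopped at the end stop (21 N). I'll back off, lift clear and look.

```bash
python3 -m crank '[[0.04,0,0,0,0,0,0.15],[0.06,0,-0.1,0,0,0,0.15],[0.15,0,-0.22,0,0,0,0.15],[0.27,0,-0.3,0,0,0,0.15],[0.39,0,-0.34,0,0,0,0.15],[0.5,0,-0.34,0,0,0,0.15],[0.55,0,-0.34,0,0,0,0.15],[0.55,0,-0.34,0,0,0,0.15],[0.55,0,-0.34,0,0,0,0.15]]'
python3 - <<'E'
from rig import *
import cv2,numpy as np,pickle
c=camera('side');pickle.dump(c,open('pics/side4.pkl','wb'))
cv2.imwrite('pics/a4.png',cv2.resize(np.array(c['pixels'])[130:230,150:250,::-1],None,fx=6,fy=6,interpolation=cv2.INTER_CUBIC))
E
```

```text
clock: 16.12
tool_pos: [690.5, 206.1, 183.2]
ee_rot: [2.213, 2.23, -0.001]
wrist_force: [0.4, -0.7, -0.6]
opening: 0.149
grasp_force: 0.0
```

View pics/a4.png

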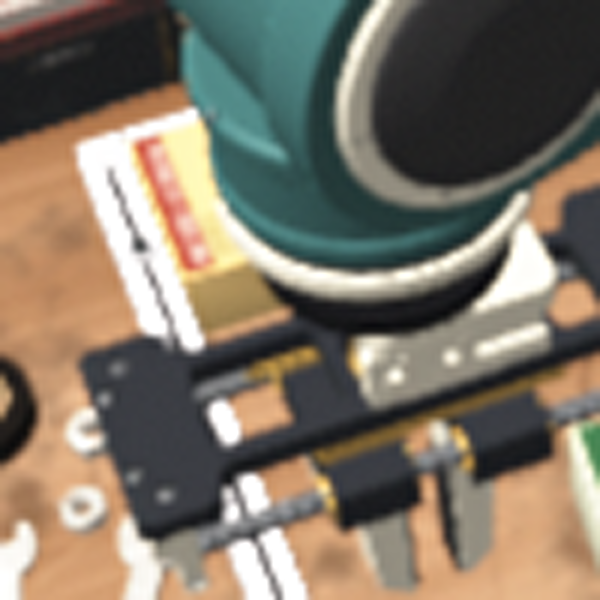

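The carton looks home: band edge along the fence and its far end at the end stop near crop (200,115). The arm hides the rest. I'll press it once more lightly toward the fence from the robot's side, with the shut fingers at mid-length.

```bash
python3 -m crank '[[-0.64,-0.17,0,0,0,0,0],[-0.64,-0.17,0,0,0,0,0],[-0.64,-0.17,0,0,0,0,0],[-0.64,-0.17,0,0,0,0,0],[-0.64,-0.17,0,0,0,0,0],[-0.64,-0.17,0,0,0,0,0],[-0.64,-0.17,0,0,0,0,0],[-0.64,-0.17,0,0,0,0,0],[-0.64,-0.17,0.1,0,0,0,0],[-0.64,-0.17,0.2,0,0,0,0],[-0.64,-0.17,0.29,0,0,0,0],[-0.64,-0.17,0.335,0,0,0,0],[-0.64,-0.17,0.335,0,0,0,0],[-0.64,-0.17,0.335,0,0,0,0]]'; python3 -m crank '[[0,0.015,0,0,0,0,0],[0,0.025,0,0,0,0,0],[0,0.035,0,0,0,0,0],[0,0.04,0,0,0,0,0],[0,0.04,0,0,0,0,0]]'
```

```text
clock: 17.92
tool_pos: [608.9, -113.5, 17.5]
ee_rot: [2.211, 2.23, 0.001]
wrist_force: [0.3, 0.4, -0.0]
opening: 0.003
grasp_force: 0.0
clock: 18.55
tool_pos: [628.2, -114.0, 16.1]
ee_rot: [-2.213, -2.23, 0.0]
wrist_force: [0.1, 0.2, 0.8]
opening: -0.0
grasp_force: 0.0
```

```bash
python3 -m crank '[[0,0.01,0,0,0,0,0],[0,0.02,0,0,0,0,0],[0,0.026,0,0,0,0,0],[0,0.026,0,0,0,0,0]]'; python3 -m crank '[[0,0.004,0,0,0,0,0],[0,0.008,0,0,0,0,0],[0,0.008,0,0,0,0,0]]'
```

```text
clock: 19.05
tool_pos: [641.3, -113.8, 16.1]
ee_rot: [-2.213, -2.23, 0.0]
wrist_force: [0.3, 0.0, 0.1]
opening: 0.002
grasp_force: 0.0
clock: 19.42
tool_pos: [645.2, -113.8, 16.2]
ee_rot: [2.213, 2.23, 0.0]
wrist_force: [-0.9, 0.3, 0.5]
opening: 0.008
grasp_force: 0.0
```

```bash
python3 -m crank '[[0,0.003,0,0,0,0,0],[0,0.006,0,0,0,0,0],[0,0.006,0,0,0,0,0]]'; python3 -m crank '[[0,0.002,0,0,0,0,0],[0,0.004,0,0,0,0,0],[0,0.004,0,0,0,0,0]]'
```

```text
clock: 19.8
tool_pos: [648.2, -113.7, 16.2]
ee_rot: [2.213, 2.23, 0.0]
wrist_force: [-0.8, -0.8, -0.9]
opening: 0.002
grasp_force: 0.0
clock: 20.18
tool_pos: [648.6, -113.7, 16.1]
ee_rot: [-2.211, -2.228, 0.004]
wrist_force: [-15.9, 2.0, 8.0]
opening: 0.006
grasp_force: 8.4
```

It was already seated (-15.9 N within 0.4 mm of travel). I'll retreat, lift and clear the view for the final check.

```bash
python3 -m crank '[[0,-0.04,0,0,0,0,0],[0,-0.06,-0.1,0,0,0,0],[0,-0.08,-0.22,0,0,0,0],[0.1,-0.12,-0.36,0,0,0,0],[0.95,-0.5,-0.4,0,0,0,0],[0.95,-0.5,-0.4,0,0,0,0],[0.95,-0.5,-0.4,0,0,0,0],[0.95,-0.5,-0.4,0,0,0,0],[0.95,-0.5,-0.4,0,0,0,0],[0.95,-0.5,-0.4,0,0,0,0],[0.95,-0.5,-0.4,0,0,0,0],[0.95,-0.5,-0.4,0,0,0,0],[0.95,-0.5,-0.4,0,0,0,0],[0.95,-0.5,-0.4,0,0,0,0],[0.95,-0.5,-0.4,0,0,0,0],[0.95,-0.5,-0.4,0,0,0,0]]'
python3 - <<'E'
from rig import *
import cv2,numpy as np,pickle
c=camera('side');pickle.dump(c,open('pics/side5.pkl','wb'))
cv2.imwrite('pics/a5.png',cv2.resize(np.array(c['pixels'])[130:230,150:270,::-1],None,fx=6,fy=6,interpolation=cv2.INTER_CUBIC))
a=pickle.load(open('pics/side0.pkl','rb'));d=np.abs(np.array(a['pixels']).astype(int)-np.array(c['pixels'])).max(2)
for n,(x0,x1,y0,y1) in dict(green=(244,278,194,238),blue=(300,342,202,242),tape=(262,308,256,300)).items():print(n,(d[y0:y1,x0:x1]>40).sum())
E
```

```text
clock: 22.18
tool_pos: [397.0, 358.6, 216.2]
ee_rot: [2.214, 2.228, 0.0]
wrist_force: [0.0, -0.1, 1.6]
opening: 0.006
grasp_force: 0.0
green 10
blue 0
tape 0
```

View pics/a5.png

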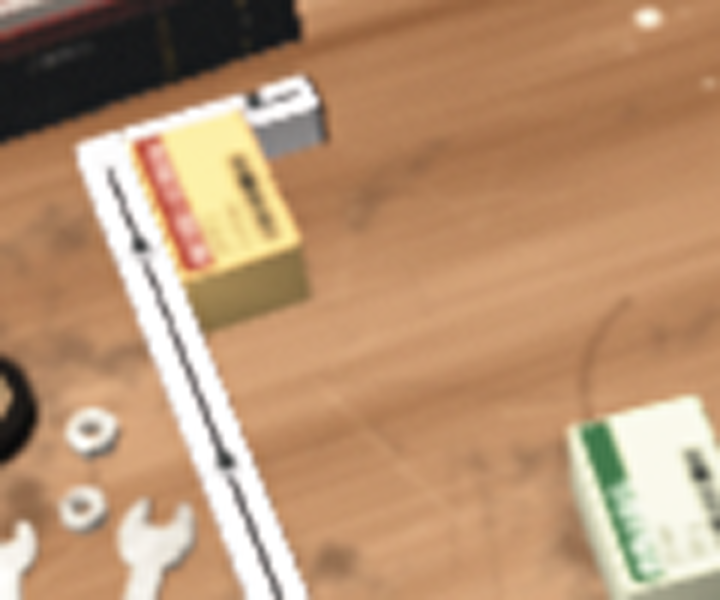

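The final view shows the carton in the corner, with its long side along the fence, its end at the end stop, and the others in place. A quick numeric check before handing in.

```bash
python3 - <<'E'
import pickle,numpy as np
from h import *
np.set_printoptions(precision=1,suppress=True)
c=pickle.load(open('pics/side5.pkl','rb'));S=lambda p:np.array(p)/6+[150,130]-.42
T=onz(c,S([(133,138),(238,112),(300,245),(184,281)]),45);print(T,T.mean(0))
e=(T[2]+T[3]-T[0]-T[1]);print('long angle',np.degrees(np.arctan2(e[1],e[0])))
print('left bottom edge',onz(c,S([(208,331),(307,297)]),0))
a=pickle.load(open('pics/side0.pkl','rb'));d=np.abs(np.array(a['pixels']).astype(int)-np.array(c['pixels'])).max(2)[194:238,244:278]
print(np.argwhere(d>40)+[194,244])
E
```

```text
[[ 721.2 -176.4   45. ]
 [ 667.6 -172.7   45. ]
 [ 666.4  -75.3   45. ]
 [ 723.9  -75.7   45. ]] [ 694.8 -125.    45. ]
long angle 89.56782769660833
left bottom edge [[718.2 -79.3  -0. ]
 [666.7 -80.5   0. ]]
[[194 244]
 [194 245]
 [194 246]
 [194 248]
 [194 249]
 [195 244]
 [195 245]
 [195 246]
 [196 244]
 [196 245]]
```

```bash
python3 -c "
from rig import *
print(finish_job())"
```

```text
the job is handed in; nothing more can be done
None
```

I pushed the red-banded carton into the inside corner of the bench stop, long side against the long fence and end against the end stop, and handed the job in at about 22 s; the green and blue cartons and the tape roll showed no movement in the final picture.

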